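# Find the flat on a coolant-pump shaft and hold the collar home on it

## Robot

A 6-joint arm with a two-finger parallel gripper is mounted at the origin on the work surface. World frame = base frame: x ahead of the robot, y to its left, z up, the work surface at z = 0. Lengths are in m, angles in rad, forces in N, time in s.
With the tool pointing down it reaches from about 0.375 to 0.975 m from the base axis. Payload 3.8 kg.
Tool frame: the origin (TCP) lies midway between the tips of the shut fingers; the grasp point (between the pads) lies 19 mm behind it; z points along the fingers, y is the direction in which the jaws open and shut (so a half turn about z gives the same grasp; the last joint's range is limited). The gripper opens to 85 mm and grips with 20 to 120 N. Pads are 22 mm wide; open, the fingers measure 114 mm over their backs; the gripper's body (76 mm by 85 mm) begins 54 mm behind the grasp point. The pads swing forward as they close: fully open they stand 13 mm farther back than shut.
Start: joints at [-1.228, 0.264, 1.604, -0, 1.274, -0.037], TCP at [0.25, -0.627, 0.202] pointing down, gripper open.
Joint ranges: [-2.63, 2.63], [-0.94, 2.18], [0.31, 2.57], [-1.31, 4.45], [0, 2.66], [-2.55, 2.55]. Speed limits (rad/s): [2.57, 2.57, 3.14, 3.14, 3.14, 3.14].

## Interface

Orientations are given as a rotation vector (axis times angle).
In Python, from workcell import bot gives the robot as it stands.
- The arm moves only by the tool drive_tool, never from a script. Its argument "deltas" is a list of rows, each an object with "hand": the opening, from 0 (shut) to 1 (fully open); "offset": the shift along the world's x, y, z in cm, a list of three; "angular": the turn, a rotation vector about the world's x, y, z in degrees, a list of three. A call has 1 to 8 rows; each row is the pose to reach, as a shift and turn from the pose commanded when the call began; what a row does not reach only later rows make up. A row lasts 1/8 s, in which the tool goes at most 62.5 mm and 10.7 degrees, less where a joint would pass 70% of its speed; a pose out of reach is approached as far as the arm can. A call with a gripper value outside its range is refused whole. The fingers move at their own pace and stop on an object; "force" is the grip in N (left out, the last holds). Time passes only in rows, so rows that repeat a pose let the fingers close. It gives the time, the measured TCP pose, the force and the opening at its end, in the units of the state.
- bot.read_state(): the state, without advancing time (a new reading comes with each control period).
- bot.read_camera(name): name is "scene" or "top"; returns a dict with "frame" (384x512x3 uint8, blue, green, red), "mtx" (3x3 intrinsics, pixels), "R" (3x3) and "t" (3): a world point X has camera coordinates R X + t. Camera axes: x right, y down, z forward; pixel columns grow to the right and rows downward; lengths in m; the calibration is good to about 2 mm. A picture is of the moment at which its call begins. There is no depth.
- bot.finish_job(): hands the job in, once; it reports no verdict.
The state is a dict: "time": time; "q": joint angles; "joint_vel": joint speeds; "joint_torque": joint torques, N m; "tool_pos": TCP position; "tcp_rot": TCP orientation; "wrist_force": force on the tool from outside, world axes, zero at the start; "torque": the same for the moment, N m; "width": opening from 0.0 (shut) to 1.0 (fully open).
Only numpy, scipy, OpenCV 4.12 (cv2) and the standard library are available. Lean on these libraries where they do the work, as an engineer would, in place of code of your own. Each camera call takes 0.05 s, during which the arm holds its last target. There are 200 camera calls.

## Task

Two opposite set-screw flats on the pump's upright shaft point the wrong way: with the collar still lying, feel for them with the fingers and turn the shaft until one faces the pump's single cast lug. Then slide the collar that has a set screw in its side fully home on the shaft, screw on that flat and pointing at the lug. Finish with the gripper still holding the collar and pressing it down on the pump's shoulder; leave everything else alone.

Things in the scene. Friction and masses are not known exactly. Their poses are not given: they have to be found in the camera images.
- pump: Aluminium coolant pump fixed to the bench on a grey 120 x 120 x 12 mm plate; origin at the plate's underside centre, under the vertical shaft axis. Round, 100 mm across up to 28 mm, 88 mm up to 46 mm, then a cone to a 40 mm boss, top at 70 mm. +x points from the shaft to the single lug. A 32 mm outlet pipe lies along -x to 110 mm from the axis, its top at 47 mm
- pump_lug (a point): Top of the single cast lug, a plain upright post 14 mm wide, standing 42 to 58 mm from the shaft axis on the pump's +x side, 58 mm high
- pump_shoulder (a point): Centre of the pump's shoulder (flat top of the boss, 40 mm across), 70 mm above the bench; the vertical shaft axis goes through it. The seated collar's underside lies on it
- shaft_end (a point): On the axis at the shaft's upper end, 112 mm above the bench; fixed to the pump, so it does not turn. Steel shaft, 20 mm round, two flats on opposed sides over its length, 13 mm across; top 3 mm tapered. Flat direction is random, at least 0.6 rad off the lug, not reported: see it from above or feel it. Finger gap: 13 mm square on the flats, 20*cos(49.5-x) mm at x degrees off, 20 mm beyond 49.5
- shaft (a joint): How far the shaft has been turned since the start (rad), 0 at the start, positive counter-clockwise seen from above; it tells nothing of where the flats are. 0.06 N m of drag; it stays where left
- collar: Loose steel shaft collar lying flat: 44 mm outside, 25 mm high, bore 22.6 mm, about 0.2 kg; origin at the centre of its underside, z up the bore, +x along its 8 mm dark set screw. The screw's tip stands into the bore, 7.8 mm from the axis: it slides down only with the screw on a flat (within 15 degrees), else it stops with its underside 8 mm below the shaft's end
- collar_screw (a point): Outer end of the collar's set screw, 30 mm from the collar's axis along its +x (8 mm outside the rim), 12.5 mm above its underside
- spacer: Plain steel ring without a screw, 44 mm outside, only 12 mm high, bore 22.6 mm, loose on the bench; not to be moved. It and the collar may swap places. Origin at its underside centre
- wrench: Loose steel wrench, 180 mm long, lying on the bench; not to be moved. Origin under its middle
- injector: Loose stepped steel fuel injector with a black plug block, 115 mm long, 30 mm high, lying on the bench; not to be moved. Origin under its middle
- spray_can: Aluminium can, 60 mm across, 150 mm high, standing loose on the bench; not to be moved. Origin at its underside centre
There are look-alikes about, which are no part of the job. Leave any purple or turquoise look-alike of the collar alone.

How it is judged:
By the outcome, as a careful person would: the job done as asked, in the order asked, and still so for the second after the job is handed in, while the arm keeps its last pose, push and grip.
It also fails if it takes over 72 s, if anything falls off the work surface, if the arm or the gripper's body presses on something with over 40 N, if the wrist force passes 120 N, or if a joint passes its speed limit or range.

## Working session

There is one attempt and no reset: what is moved stays moved. The work goes in short steps, Python scripts to look and compute and a tool call to move; the robot and the scene stay as the last step left them, time stands still between calls to the robot, and variables do not carry over. Pictures are saved under pics/ and viewed, about 8 in all and at most 12, crops included, and the job is handed in when it is done.

Besides the shell and the picture viewer there is one more tool, called after "Call:" by a JSON object that holds its "name" and its "arguments", one argument or row to a line. drive_tool: Moves the arm, as the interface text tells. Its arguments: {"type":"object","properties":{"deltas":{"type":"array"},"force":{"type":"number"}},"required":["deltas"]}

```bash
ls; mkdir -p pics
cat > h.py <<'E'
import numpy as np, cv2
from workcell import bot
def ray(c,u,v,z):
    d=c['R'].T@np.linalg.inv(c['mtx'])@np.array([u,v,1.]); o=-c['R'].T@c['t']
    return o+d*(z-o[2])/d[2]
def proj(c,X):
    p=c['mtx']@(c['R']@np.array(X,float)+c['t']); return p[:2]/p[2]
E
python3 - <<'E'
from h import *
for n in('scene','top'):
    c=bot.read_camera(n); cv2.imwrite(f'pics/{n}0.png',cv2.resize(c['frame'],None,fx=1.5,fy=1.5)); print(n,-c['R'].T@c['t'],c['R'][2],c['mtx'][0,0])
s=bot.read_state();print(s)
E
```

```text
pics
scene [1.08397543 0.71458718 0.83428659] [-0.40192473 -0.63900319 -0.65584407] 458.62145483639864
top [ 0.58271586 -0.01690605  1.04594322] [ 0.0493882  -0.00726501 -0.99875324] 410.81654277234543
{'time': 0.1, 'q': array([-1.22787455e+00,  2.64719550e-01,  1.60524143e+00, -3.29982326e-05,
        1.27373304e+00, -3.69056827e-02]), 'joint_vel': array([ 0.00084018, -0.0020204 , -0.00401213,  0.00044263,  0.00112401,
       -0.0005941 ]), 'joint_torque': array([ 8.31079451e-04, -5.16705930e+01, -3.68589628e+01,  1.36751504e-05,
        6.33721560e-03, -1.65255670e-05]), 'tool_pos': array([ 0.2499995 , -0.6262056 ,  0.20085633]), 'tcp_rot': array([-3.08307079e+00, -5.92675358e-01,  5.51688331e-04]), 'wrist_force': array([ 0.36073022, -0.01845615, -0.14866132]), 'torque': array([-0.00452451, -0.00967123, -0.02589392]), 'width': 1.0022038257820247}
```

View pics/scene0.png

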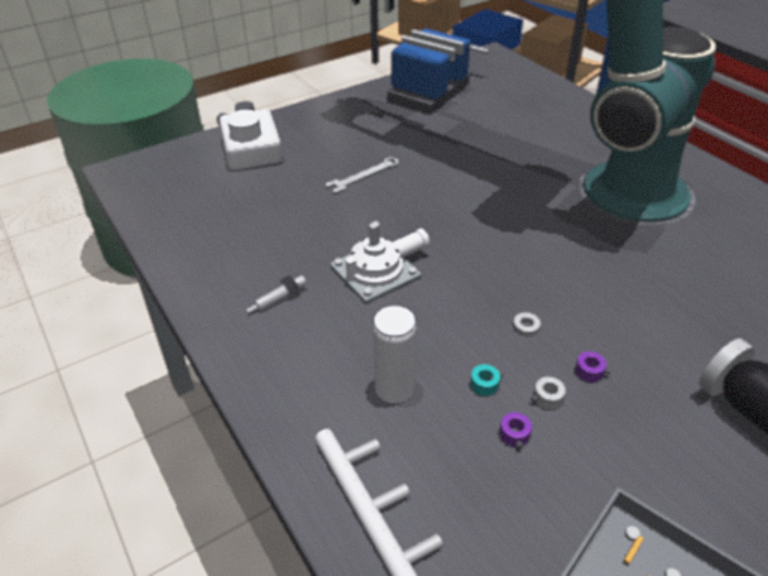

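View pics/top0.png

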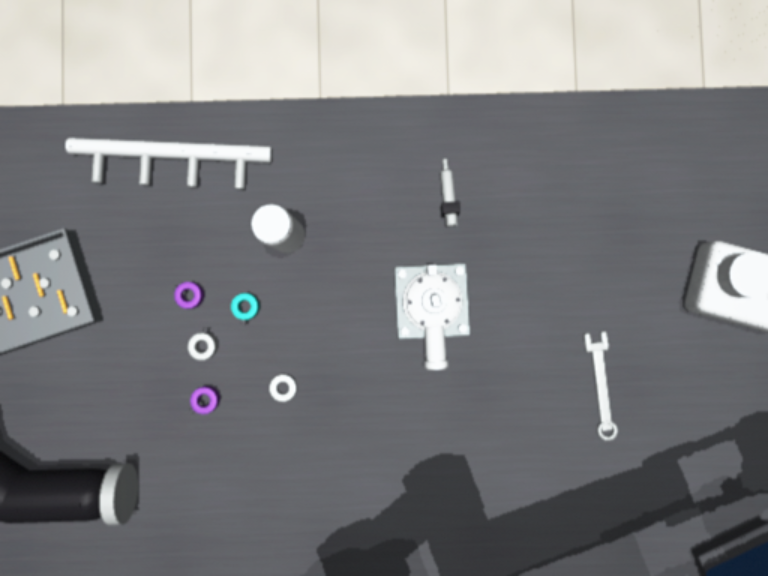

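Scene/top show the pump at top (434,300) with its lug upward (432,268). There are two steel rings: (201,346), taller, with a dark stub near (208,331), and (283,388), plain and lower. The purple rings (188,295), (204,400) and the turquoise one (245,306) are look-alikes. The ring at (201,346) fits the collar; I'll confirm it in a crop and measure.

Run:
```python
from h import *
c=bot.read_camera('top'); f=c['frame']; s=bot.read_camera('scene')
cr=lambda f,x,y,w,k:cv2.resize(f[y-w:y+w,x-w:x+w],(k,k),interpolation=cv2.INTER_CUBIC)
im=np.vstack([np.hstack([cr(f,134,231,20,300),cr(f,289,200,28,300)]),np.hstack([cr(s['frame'],366,260,20,300),cr(s['frame'],250,170,30,300)])])
cv2.imwrite('pics/crop1.png',im)
hsv=cv2.cvtColor(f,cv2.COLOR_BGR2HSV)
m=((hsv[...,2]>140)&(hsv[...,1]<50)).astype(np.uint8)
for (x,y,z) in((134,231,.025),(189,259,.012)):
    mm=np.zeros_like(m); mm[y-16:y+16,x-16:x+16]=m[y-16:y+16,x-16:x+16]
    cs,_=cv2.findContours(mm,cv2.RETR_EXTERNAL,cv2.CHAIN_APPROX_NONE); k=max(cs,key=cv2.contourArea)
    (u,v),r=cv2.minEnclosingCircle(k); e=cv2.fitEllipse(k); print(u,v,r,e,ray(c,*e[0],z),'diam',np.linalg.norm(ray(c,e[0][0]+e[1][0]/2,e[0][1],z)-ray(c,e[0][0]-e[1][0]/2,e[0][1],z)))
# plate
m2=((hsv[...,2]>110)).astype(np.uint8); mm=np.zeros_like(m); mm[170:232,255:320]=m2[170:232,255:320]
cs,_=cv2.findContours(mm,cv2.RETR_EXTERNAL,cv2.CHAIN_APPROX_NONE);k=max(cs,key=cv2.contourArea);print(cv2.boundingRect(k))
print('approx pump top',ray(c,289.5,200,.112), 'lug',ray(c,288,178,.058))
```

```text
133.45294189453125 230.73529052734375 9.393082618713379 ((133.57339477539062, 230.75296020507812), (17.43902587890625, 17.98015022277832), 177.62232971191406) [0.52807453 0.2970957  0.025     ] diam 0.0429947122310721
187.96153259277344 258.23077392578125 9.280811309814453 ((187.95042419433594, 258.4068603515625), (17.648569107055664, 17.795841217041016), 98.34614562988281) [0.45488203 0.16655365 0.012     ] diam 0.04398808086656119
(255, 175, 65, 57)
approx pump top [ 0.59242506 -0.08412653  0.112     ] lug [ 0.64606318 -0.08603473  0.058     ]
```

View pics/crop1.png

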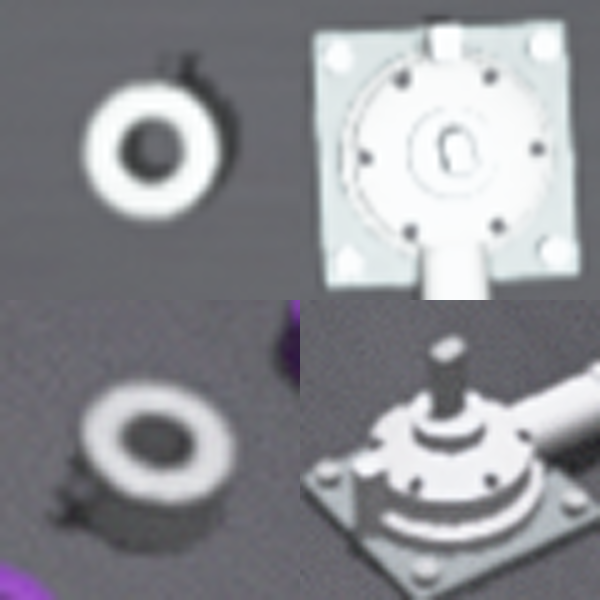

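The crop confirms it: the taller ring at (201,346) has a screw stub at its upper right, so it is the collar. The other ring is the flat spacer. The shaft top (458,150 in the crop) looks elongated roughly along the lug line, so the flats face roughly ±y. Now the numbers.

Run:
```python
from h import *
c=bot.read_camera('top'); f=c['frame']; s=bot.read_camera('scene')
k=56/300
P=[ray(c,261+(x-300)*k-.4,172+y*k-.4,.012) for x,y in((315,35),(563,22),(580,272),(328,287))]
P=np.array(P); print(P.round(4)); print('centre',P.mean(0),'sides',[np.linalg.norm(P[i]-P[i-1]).round(4) for i in range(4)])
d=(P[0]+P[1]-P[2]-P[3]); print('yaw',np.degrees(np.arctan2(d[1],d[0])))
print('lug',ray(c,261+146*k-.4,172+42*k-.4,.058),'shaft',ray(c,261+158*k-.4,172+151*k-.4,.112),'boss',ray(c,261+150*k-.4,172+153*k-.4,.07))
S=ray(c,114+187/7.5-.4,211+66/7.5-.4,.0125); C=np.array([.528,.297,.0125]); print('screw top',S,np.linalg.norm(S-C),np.degrees(np.arctan2(*(S-C)[1::-1])))
S=ray(s,346+65/7.5-.4,240+515/7.5-300/7.5-.4,.0125);print('screw scene',S,'col scene',ray(s,346+158/7.5-.4,240+142/7.5-.4,.025),np.degrees(np.arctan2(*(S-C)[1::-1])))
print('shaft scene',ray(s,220+(449-300)/5-.4,140+50/5-.4,.112))
cr=lambda f,x,y,w,h,k:cv2.resize(f[y-h:y+h,x-w:x+w],None,fx=k,fy=k,interpolation=cv2.INTER_LANCZOS4)
a=cr(f,289,200,9,9,22); b=cr(f,134,222,16,16,12.375); g=cr(s['frame'],360,266,18,18,11)
g=lambda q:cv2.resize(q,(390,390))
a2=g(np.clip((a.astype(float)-150)*2.4,0,255).astype(np.uint8))
cv2.imwrite('pics/crop2.png',np.hstack([a2,g(np.clip(b.astype(float)*2,0,255).astype(np.uint8))]))
```

```text
[[ 0.6504 -0.0272  0.012 ]
 [ 0.6533 -0.1442  0.012 ]
 [ 0.5357 -0.1482  0.012 ]
 [ 0.532  -0.03    0.012 ]]
centre [ 0.59286742 -0.08741281  0.012     ] sides [np.float64(0.1184), np.float64(0.117), np.float64(0.1176), np.float64(0.1183)]
yaw 1.6651674976616921
lug [ 0.6425966 -0.0855744  0.058    ] shaft [ 0.59287225 -0.08549017  0.112     ] boss [ 0.59254104 -0.08500015  0.07      ]
screw top [0.55536254 0.28820624 0.0125    ] 0.028740890256604014 -17.816343296155583
screw scene [0.56382662 0.29792609 0.0125    ] col scene [0.53063972 0.29933073 0.025     ] 1.4807207266124034
shaft scene [ 0.5939431  -0.08343485  0.112     ]
```

View pics/crop2.png

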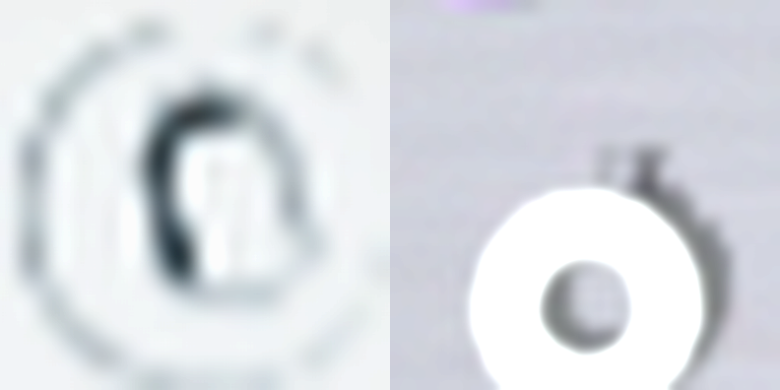

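Run:
```python
from h import *
c=bot.read_camera('top'); s=bot.read_camera('scene')
for a in range(-30,21,5):
    r=np.radians(a); X=[.529+.03*np.cos(r),.298+.03*np.sin(r),.0125]
    p=proj(c,X);q=proj(s,X); print(a,'crop2',(390+(p[0]-118+.5)*12.19).round(),((p[1]-206+.5)*12.19).round(),'| crop1 scene',((q-[346,240]+.5)*7.5+[0,300]).round(), '| scene floor',((proj(s,[X[0],X[1],0])-[346,240]+.5)*7.5+[0,300]).round())
a=cv2.resize(c['frame'][206:238,118:150],(390,390),interpolation=cv2.INTER_CUBIC)
b=cv2.resize(s['frame'][244:280,342:378],(390,390),interpolation=cv2.INTER_CUBIC)
cv2.imwrite('pics/crop3.png',np.hstack([np.clip((q.astype(float)-20)*2.2,0,255).astype(np.uint8) for q in(a,b)]))
```

```text
-30 crop2 672.0 171.0 | crop1 scene [ 54. 469.] | scene floor [ 49. 495.]
-25 crop2 660.0 165.0 | crop1 scene [ 56. 476.] | scene floor [ 51. 502.]
-20 crop2 649.0 160.0 | crop1 scene [ 59. 483.] | scene floor [ 54. 509.]
-15 crop2 636.0 157.0 | crop1 scene [ 63. 490.] | scene floor [ 57. 516.]
-10 crop2 624.0 155.0 | crop1 scene [ 67. 496.] | scene floor [ 62. 522.]
-5 crop2 611.0 153.0 | crop1 scene [ 72. 503.] | scene floor [ 67. 529.]
0 crop2 598.0 153.0 | crop1 scene [ 78. 509.] | scene floor [ 73. 535.]
5 crop2 586.0 154.0 | crop1 scene [ 85. 514.] | scene floor [ 79. 541.]
10 crop2 573.0 156.0 | crop1 scene [ 91. 520.] | scene floor [ 86. 546.]
15 crop2 561.0 159.0 | crop1 scene [ 99. 525.] | scene floor [ 93. 551.]
20 crop2 548.0 163.0 | crop1 scene [107. 529.] | scene floor [101. 556.]
```

View pics/crop3.png

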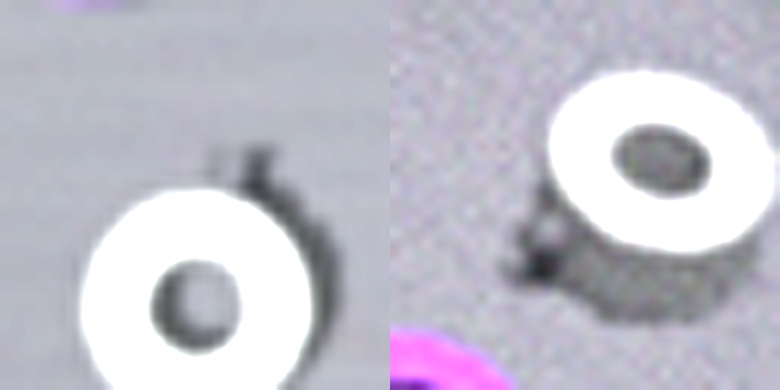

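The grey-lit stub in scene (545,225) has its shadow below it, and in top it sits at about (620,160) in the previous crop. That puts the screw near -10°, to be refined in hand. The flats' long edge is at about 13°, so the jaws should close along about -77°. Moving above the shaft.

Call:
{"name": "drive_tool", "arguments": {
  "deltas": [
    {"hand":1,"offset":[17,27,0],"angular":[0,0,-4]},
    {"hand":1,"offset":[17,27,0],"angular":[0,0,-4]},
    {"hand":1,"offset":[17,27,0],"angular":[0,0,-4]},
    {"hand":1,"offset":[17,27,0],"angular":[0,0,-4]},
    {"hand":1,"offset":[17,27,0],"angular":[0,0,-4]},
    {"hand":1,"offset":[34.3,54.1,0],"angular":[0,0,-9]},
    {"hand":1,"offset":[34.3,54.1,0],"angular":[0,0,-9]},
    {"hand":1,"offset":[34.3,54.1,0],"angular":[0,0,-9]}
  ],
  "force": 20
}}

```text
time: 1.4
tool_pos: [0.5186, -0.2027, 0.2025]
tcp_rot: [3.121, 0.349, 0.002]
wrist_force: [0.2, -0.6, -0.3]
width: 1.002
```

Call:
{"name": "drive_tool", "arguments": {
  "deltas": [
    {"hand":1,"offset":[7.4,11.7,0],"angular":[0,0,0]},
    {"hand":1,"offset":[7.4,11.7,0],"angular":[0,0,0]},
    {"hand":1,"offset":[7.4,11.7,0],"angular":[0,0,0]},
    {"hand":1,"offset":[7.4,11.7,0],"angular":[0,0,0]},
    {"hand":1,"offset":[7.4,11.7,0],"angular":[0,0,0]}
  ]
}}

```text
time: 2.02
tool_pos: [0.5908, -0.0887, 0.2019]
tcp_rot: [3.122, 0.347, -0.001]
wrist_force: [0.3, 0.4, -0.2]
width: 1.001
```

Call:
{"name": "drive_tool", "arguments": {
  "deltas": [
    {"hand":0.5,"offset":[0.2,0.3,-6],"angular":[0,0,0]},
    {"hand":0.5,"offset":[0.2,0.3,-9],"angular":[0,0,0]},
    {"hand":0.5,"offset":[0.2,0.3,-11.6],"angular":[0,0,0]},
    {"hand":0.5,"offset":[0.2,0.3,-11.6],"angular":[0,0,0]},
    {"hand":0.5,"offset":[0.2,0.3,-11.6],"angular":[0,0,0]},
    {"hand":0.5,"offset":[0.2,0.3,-11.6],"angular":[0,0,0]}
  ]
}}

```text
time: 2.78
tool_pos: [0.5949, -0.0852, 0.0881]
tcp_rot: [3.121, 0.348, 0.005]
wrist_force: [-1.1, 1.0, 0.5]
width: 0.502
```

Call:
{"name": "drive_tool", "arguments": {
  "deltas": [
    {"hand":0.0,"offset":[0,0,0],"angular":[0,0,0]},
    {"hand":0.0,"offset":[0,0,0],"angular":[0,0,0]},
    {"hand":0.0,"offset":[0,0,0],"angular":[0,0,0]},
    {"hand":0.0,"offset":[0,0,0],"angular":[0,0,0]},
    {"hand":0.0,"offset":[0,0,0],"angular":[0,0,0]},
    {"hand":0.0,"offset":[0,0,0],"angular":[0,0,0]},
    {"hand":0.0,"offset":[0,0,0],"angular":[0,0,0]},
    {"hand":0.0,"offset":[0,0,0],"angular":[0,0,0]}
  ],
  "force": 20
}}

```text
time: 3.78
tool_pos: [0.5936, -0.0844, 0.086]
tcp_rot: [-3.122, -0.349, 0.0]
wrist_force: [0.1, 0.2, 0.5]
width: -0.004
```

Run:
```python
from h import *
s=bot.read_camera('scene');t=bot.read_camera('top');st=bot.read_state();print(st['width'],st['tool_pos'],st['wrist_force'],st['q'])
p=proj(s,[.593,-.0855,.1]).astype(int);print(p,proj(t,[.593,-.0855,.1]))
a=cv2.resize(s['frame'][p[1]-50:p[1]+50,p[0]-50:p[0]+50],(400,400));p=proj(t,[.593,-.0855,.1]).astype(int)
b=cv2.resize(t['frame'][p[1]-50:p[1]+50,p[0]-50:p[0]+50],(400,400));cv2.imwrite('pics/feel1.png',np.hstack([a,b]))
```

```text
0.0024997739553908245 [ 0.59362684 -0.08437944  0.08607223] [-0.65810334 -0.26575773  0.3790713 ] [-1.82753224e-01  2.20267782e-01  1.88261345e+00  3.09884886e-05
  1.03872338e+00  1.16529897e+00]
[249 152] [289.71519765 199.79829727]
```

View pics/feel1.png

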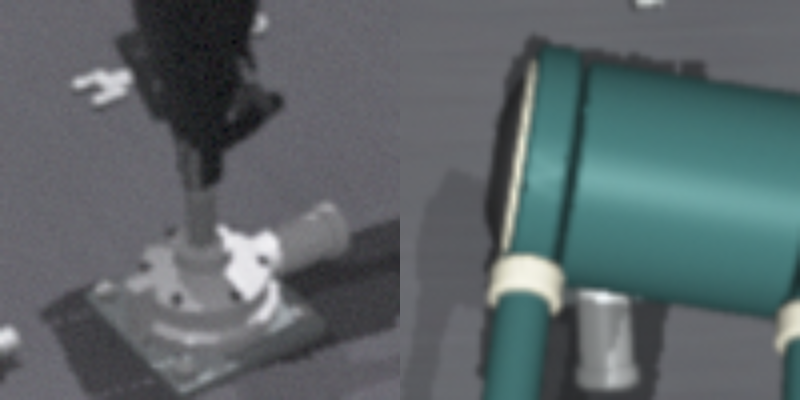

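Run:
```python
from h import *
s=bot.read_camera('scene')
k=12
for z in(.07,.086,.112): print(z,(proj(s,[.5935,-.085,z])-[220,125]+.5)*k)
a=cv2.resize(s['frame'][125:175,220:280],None,fx=k,fy=k,interpolation=cv2.INTER_CUBIC).astype(float)
cv2.imwrite('pics/feel2.png',np.clip((a/255)**.5*255,0,255).astype(np.uint8))
```

```text
0.07 [360.50421786 448.4499787 ]
0.086 [359.05024504 391.49721116]
0.112 [356.63246823 296.79180903]
```

View pics/feel2.png

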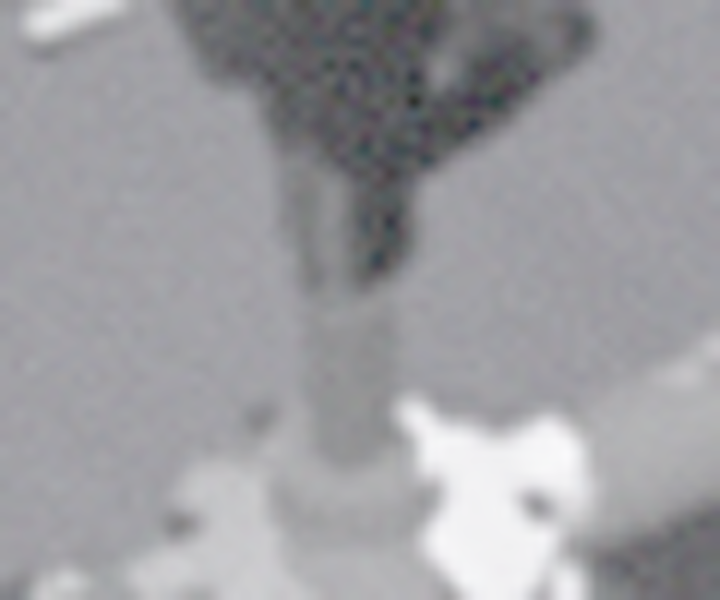

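The gripper shut empty. The picture shows the tips (350,290) ending at the shaft top, above where the reported TCP height puts them. I'll open, go lower and feel again.

Call:
{"name": "drive_tool", "arguments": {
  "deltas": [
    {"hand":0.5,"offset":[0,0,0],"angular":[0,0,0]},
    {"hand":0.5,"offset":[0,0,0],"angular":[0,0,0]},
    {"hand":0.5,"offset":[0,0,0],"angular":[0,0,0]},
    {"hand":0.5,"offset":[0,0,-0.6],"angular":[0,0,0]},
    {"hand":0.5,"offset":[0,0,-1.2],"angular":[0,0,0]},
    {"hand":0.5,"offset":[0,0,-1.2],"angular":[0,0,0]}
  ]
}}

```text
time: 4.68
tool_pos: [0.5927, -0.0842, 0.073]
tcp_rot: [-3.122, -0.349, 0.003]
wrist_force: [-1.1, -0.3, -0.1]
width: 0.502
```

Call:
{"name": "drive_tool", "arguments": {
  "deltas": [
    {"hand":0.0,"offset":[0,0,0],"angular":[0,0,0]},
    {"hand":0.0,"offset":[0,0,0],"angular":[0,0,0]},
    {"hand":0.0,"offset":[0,0,0],"angular":[0,0,0]},
    {"hand":0.0,"offset":[0,0,0],"angular":[0,0,0]},
    {"hand":0.0,"offset":[0,0,0],"angular":[0,0,0]},
    {"hand":0.0,"offset":[0,0,0],"angular":[0,0,0]}
  ]
}}

```text
time: 5.42
tool_pos: [0.5938, -0.0844, 0.0743]
tcp_rot: [3.122, 0.349, 0.001]
wrist_force: [0.4, 0.1, 1.1]
width: 0.142
```

Call:
{"name": "drive_tool", "arguments": {
  "deltas": [
    {"hand":0.4,"offset":[0,0,0],"angular":[0,0,0]},
    {"hand":0.4,"offset":[0,0,0],"angular":[0,0,0]},
    {"hand":0.4,"offset":[0,0,-0.4],"angular":[0,0,0]},
    {"hand":0.4,"offset":[0,0,-0.7],"angular":[0,0,0]},
    {"hand":0.4,"offset":[0,0,-1.0],"angular":[0,0,0]},
    {"hand":0.4,"offset":[0,0,-1.0],"angular":[0,0,0]}
  ]
}}

```text
time: 6.18
tool_pos: [0.5932, -0.0843, 0.0635]
tcp_rot: [-3.122, -0.349, 0.001]
wrist_force: [0.6, 0.3, 0.4]
width: 0.399
```

Call:
{"name": "drive_tool", "arguments": {
  "deltas": [
    {"hand":0.0,"offset":[0,0,0],"angular":[0,0,0]},
    {"hand":0.0,"offset":[0,0,0],"angular":[0,0,0]},
    {"hand":0.0,"offset":[0,0,0],"angular":[0,0,0]},
    {"hand":0.0,"offset":[0,0,0],"angular":[0,0,0]},
    {"hand":0.0,"offset":[0,0,0],"angular":[0,0,0]},
    {"hand":0.0,"offset":[0,0,0],"angular":[0,0,0]}
  ]
}}

```text
time: 6.92
tool_pos: [0.5937, -0.0844, 0.0642]
tcp_rot: [3.122, 0.349, 0.0]
wrist_force: [-0.9, -0.4, 1.4]
width: 0.146
```

Run:
```python
from h import *
st=bot.read_state();print(st['width'],st['tool_pos'],st['wrist_force'],st['torque'],st['time'])
s=bot.read_camera('scene')
k=12
a=cv2.resize(s['frame'][125:175,220:280],None,fx=k,fy=k,interpolation=cv2.INTER_CUBIC).astype(float)
cv2.imwrite('pics/feel3.png',np.clip((a/255)**.5*255,0,255).astype(np.uint8))
```

```text
0.1457186196017306 [ 0.59371421 -0.08441301  0.06423913] [-0.92129561 -0.39395544  1.39827754] [-0.02401657  0.07780558  0.00058393] 6.925
```

View pics/feel3.png

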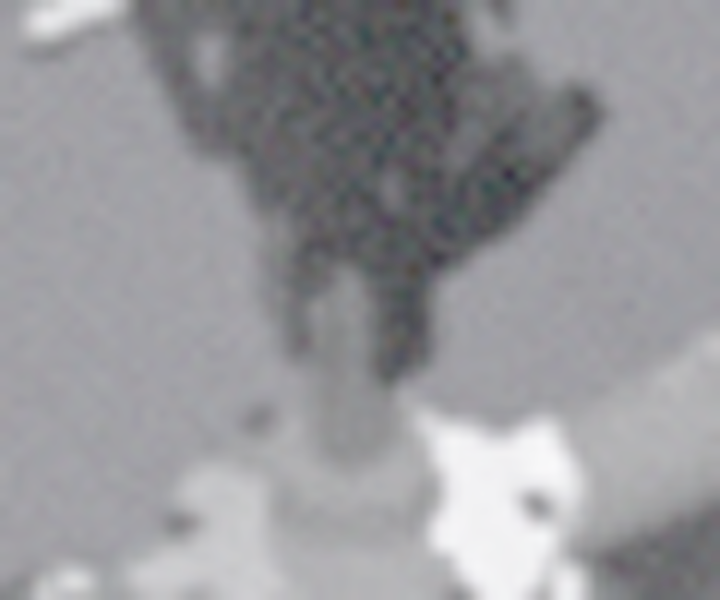

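Now the fingers grip across the flats: 0.146 × 85 = 12.4 mm, about 13 mm, so square on. Visually the tips (375 row → z ≈ 0.09) stand about 26 mm above the reported TCP, which I'll allow for. The jaws are at -77.2° and the pump yaw is about 1.7°, so turn +79°.

Call:
{"name": "drive_tool", "arguments": {
  "deltas": [
    {"hand":0,"offset":[0,0,0],"angular":[0,0,0]},
    {"hand":0,"offset":[0,0,0],"angular":[0,0,6]},
    {"hand":0,"offset":[0,0,0],"angular":[0,0,12]},
    {"hand":0,"offset":[0,0,0],"angular":[0,0,18]},
    {"hand":0,"offset":[0,0,0],"angular":[0,0,24]},
    {"hand":0,"offset":[0,0,0],"angular":[0,0,30]},
    {"hand":0,"offset":[0,0,0],"angular":[0,0,36]},
    {"hand":0,"offset":[0,0,0],"angular":[0,0,42]}
  ],
  "force": 40
}}

```text
time: 7.98
tool_pos: [0.5933, -0.0838, 0.0643]
tcp_rot: [-2.786, -1.449, 0.0]
wrist_force: [-1.6, 2.2, 3.3]
width: 0.135
```

Call:
{"name": "drive_tool", "arguments": {
  "deltas": [
    {"hand":0,"offset":[0,0,0],"angular":[0,0,6]},
    {"hand":0,"offset":[0,0,0],"angular":[0,0,12]},
    {"hand":0,"offset":[0,0,0],"angular":[0,0,18]},
    {"hand":0,"offset":[0,0,0],"angular":[0,0,24]},
    {"hand":0,"offset":[0,0,0],"angular":[0,0,30]},
    {"hand":0,"offset":[0,0,0],"angular":[0,0,37]},
    {"hand":0,"offset":[0,0,0],"angular":[0,0,37]},
    {"hand":0,"offset":[0,0,0],"angular":[0,0,37]}
  ]
}}

```text
time: 8.98
tool_pos: [0.5926, -0.0836, 0.0643]
tcp_rot: [-2.187, -2.252, 0.001]
wrist_force: [-4.6, 2.6, 5.3]
width: 0.138
```

Run:
```python
from h import *
from scipy.spatial.transform import Rotation as R
st=bot.read_state();y=R.from_rotvec(st['tcp_rot']).as_matrix()[:,1];print(st['width'],st['tool_pos'],st['wrist_force'],st['torque'],np.degrees(np.arctan2(y[1],y[0])),st['time'],st['q'])
c=bot.read_camera('top');k=56/300;g=lambda x,y,z:ray(c,261+(x-300)*k-.4,172+y*k-.4,z)
L=g(446,42,.058);Pp=g(457.5,285,.031);d=L-Pp;print(L,Pp,np.degrees(np.arctan2(d[1],d[0])))
```

```text
0.13837079834174051 [ 0.59256212 -0.08356756  0.06425331] [-4.62970223  2.58692029  5.28581257] [0.50534992 0.68942435 0.05170836] 1.6531071960047008 8.975 [-1.82245149e-01  2.43408639e-01  1.89914706e+00  9.80213091e-04
  1.00140449e+00 -2.11625346e-01]
[ 0.6425966 -0.0855744  0.058    ] [ 0.5322251  -0.08930195  0.031     ] 1.9343038855929693
```

Call:
{"name": "drive_tool", "arguments": {
  "deltas": [
    {"hand":0.5,"offset":[0,0,0],"angular":[0,0,0]},
    {"hand":0.5,"offset":[0,0,0],"angular":[0,0,0]},
    {"hand":0.5,"offset":[0,0,0],"angular":[0,0,0]},
    {"hand":0.5,"offset":[0,0,4],"angular":[0,0,0]},
    {"hand":0.7,"offset":[0,0,9],"angular":[0,0,0]},
    {"hand":1,"offset":[0,0,10],"angular":[0,0,0]},
    {"hand":1,"offset":[-1,6,10],"angular":[0,0,10]},
    {"hand":1,"offset":[-2,12,10],"angular":[0,0,20]}
  ]
}}

```text
time: 10.02
tool_pos: [0.5733, 0.0361, 0.1636]
tcp_rot: [-1.758, -2.603, -0.0]
wrist_force: [1.2, 0.8, 0.2]
width: 1.0
```

Call:
{"name": "drive_tool", "arguments": {
  "deltas": [
    {"hand":1,"offset":[-1,6,0],"angular":[0,0,10]},
    {"hand":1,"offset":[-2,12,0],"angular":[0,0,20]},
    {"hand":1,"offset":[-3,18,0],"angular":[0,0,30]},
    {"hand":1,"offset":[-4,23,0],"angular":[0,0,40]},
    {"hand":1,"offset":[-4.3,26,0],"angular":[0,0,50]},
    {"hand":1,"offset":[-4.3,26,0],"angular":[0,0,58.4]},
    {"hand":1,"offset":[-4.3,26,0],"angular":[0,0,58.4]},
    {"hand":1,"offset":[-4.3,26,0],"angular":[0,0,58.4]}
  ]
}}

```text
time: 11.02
tool_pos: [0.5304, 0.2951, 0.1634]
tcp_rot: [-0.274, -3.129, 0.001]
wrist_force: [-0.3, 0.2, 1.0]
width: 1.001
```

Run:
```python
from h import *
from scipy.spatial.transform import Rotation as R
st=bot.read_state();y=R.from_rotvec(st['tcp_rot']).as_matrix()[:,1];print(st['width'],st['tool_pos'],st['wrist_force'],np.degrees(np.arctan2(y[1],y[0])),st['time'])
t=bot.read_camera('top');s=bot.read_camera('scene');np.savez('v2.npz',f=t['frame'],s=s['frame'])
z=lambda a,w:cv2.resize(a,(w,300),interpolation=cv2.INTER_CUBIC)
a=z(t['frame'][180:220,270:310],300);b=z(s['frame'][140:180,230:270],300);c=z(s['frame'][200:300,300:433],400)
cv2.imwrite('pics/v2.png',np.vstack([np.hstack([a,b]),np.hstack([c,np.zeros((300,200,3),np.uint8)])]))
```

```text
1.0014926132090125 [0.53039712 0.29511254 0.16344978] [-0.30529221  0.24545167  1.01484576] 79.99084639115735 11.025
```

View pics/v2.png

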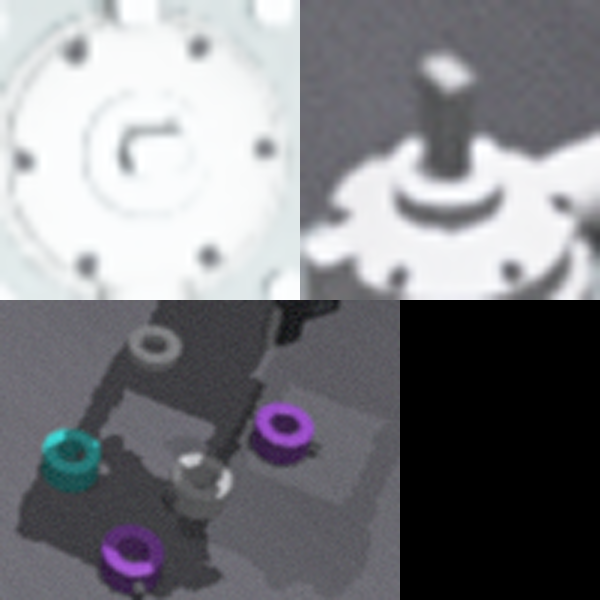

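The shaft's flats are now square to the lug line: the top view shows a horizontal edge at (150,128), and the flats are visible in the scene crop. Next, descend on the collar.

Call:
{"name": "drive_tool", "arguments": {
  "deltas": [
    {"hand":0.75,"offset":[-0.1,0.2,-5],"angular":[0,0,0]},
    {"hand":0.75,"offset":[-0.1,0.2,-10],"angular":[0,0,0]},
    {"hand":0.75,"offset":[-0.1,0.2,-13],"angular":[0,0,0]},
    {"hand":0.75,"offset":[-0.1,0.2,-15],"angular":[0,0,0]},
    {"hand":0.75,"offset":[-0.1,0.2,-16.5],"angular":[0,0,0]},
    {"hand":0.75,"offset":[-0.1,0.2,-17.5],"angular":[0,0,0]},
    {"hand":0.75,"offset":[-0.1,0.2,-18],"angular":[0,0,0]},
    {"hand":0.75,"offset":[-0.1,0.2,-18],"angular":[0,0,0]}
  ]
}}

```text
time: 12.12
tool_pos: [0.5299, 0.2978, -0.0156]
tcp_rot: [0.269, 3.13, 0.0]
wrist_force: [0.3, -0.6, 0.3]
width: 0.751
```

Call:
{"name": "drive_tool", "arguments": {
  "deltas": [
    {"hand":0.75,"offset":[0,0,-0.3],"angular":[0,0,0]},
    {"hand":0.75,"offset":[0,0,-0.6],"angular":[0,0,0]},
    {"hand":0.75,"offset":[0,0,-0.6],"angular":[0,0,0]}
  ]
}}

```text
time: 12.5
tool_pos: [0.5295, 0.2975, -0.0221]
tcp_rot: [-0.269, -3.13, 0.0]
wrist_force: [0.3, -0.1, 0.4]
width: 0.752
```

Call:
{"name": "drive_tool", "arguments": {
  "deltas": [
    {"hand":0.4,"offset":[0,0,0],"angular":[0,0,0]},
    {"hand":0.4,"offset":[0,0,0],"angular":[0,0,0]},
    {"hand":0.4,"offset":[0,0,0],"angular":[0,0,0]},
    {"hand":0.4,"offset":[0,0,0],"angular":[0,0,0]},
    {"hand":0.4,"offset":[0,0,0],"angular":[0,0,0]}
  ],
  "force": 60
}}

```text
time: 13.12
tool_pos: [0.5301, 0.2979, -0.0214]
tcp_rot: [0.269, 3.129, 0.001]
wrist_force: [-0.9, 0.4, 4.5]
width: 0.495
```

Call:
{"name": "drive_tool", "arguments": {
  "deltas": [
    {"hand":0.4,"offset":[0,0,2],"angular":[0,0,0]},
    {"hand":0.4,"offset":[0,0,7],"angular":[0,0,0]},
    {"hand":0.4,"offset":[0,0,12],"angular":[0,0,0]},
    {"hand":0.4,"offset":[0,0,17],"angular":[0,0,0]},
    {"hand":0.4,"offset":[0,0,18],"angular":[0,0,0]},
    {"hand":0.4,"offset":[0,0,18],"angular":[0,0,0]},
    {"hand":0.4,"offset":[0,0,18],"angular":[0,0,0]}
  ]
}}

```text
time: 14.0
tool_pos: [0.5278, 0.2966, 0.1554]
tcp_rot: [-0.269, -3.126, 0.004]
wrist_force: [-0.7, -0.2, -2.2]
width: 0.497
```

Run:
```python
from h import *
st=bot.read_state();print(st['width'],st['tool_pos'],st['wrist_force'],st['time'])
s=bot.read_camera('scene');L=st['tool_pos'][2]+.0216
o=proj(s,[.53,.298,L+.0125]).astype(int)-[30,25];k=12
for a in range(-30,21,10):
    r=np.radians(a);f=lambda R:((proj(s,[.53+R*np.cos(r),.298+R*np.sin(r),L+.0125])-o+.5)*k).round()
    print(a,f(.022),f(.030))
print('bottom centre',(proj(s,[.53,.298,L])-o+.5)*k)
a=cv2.resize(s['frame'][o[1]:o[1]+50,o[0]:o[0]+60],None,fx=k,fy=k,interpolation=cv2.INTER_CUBIC).astype(float)
cv2.imwrite('pics/held.png',np.clip((a/255)**.5*255,0,255).astype(np.uint8));print(o)
```

```text
0.49719833574812705 [0.52781414 0.29663025 0.15536785] [-0.68750681 -0.19320353 -2.22406371] 14.0
-30 [242. 315.] [194. 317.]
-20 [250. 331.] [204. 339.]
-10 [261. 347.] [220. 360.]
0 [276. 361.] [240. 380.]
10 [294. 374.] [264. 398.]
20 [314. 385.] [292. 414.]
bottom centre [361.5402951 362.2258087]
[348 180]
```

View pics/held.png

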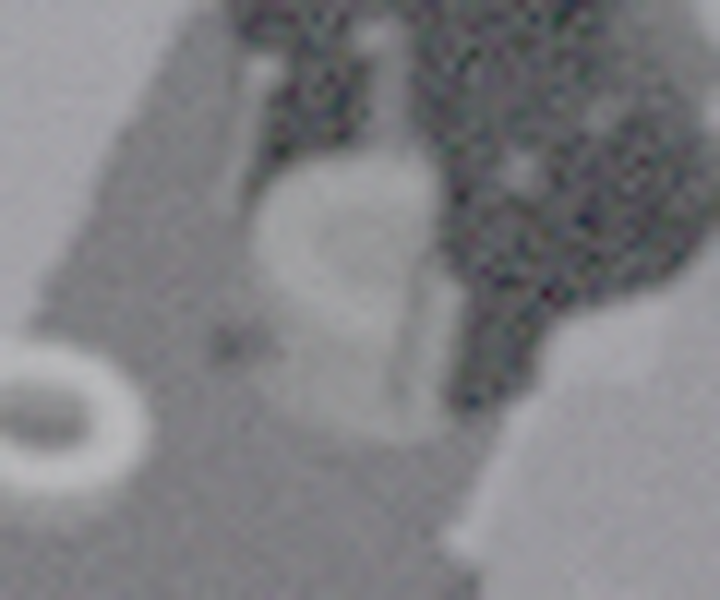

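Run:
```python
from h import *
st=bot.read_state();print(st['tool_pos'])
s=bot.read_camera('scene');L=st['tool_pos'][2]+.0216;o=np.array([348,180]);k=12
th=np.linspace(0,2*np.pi,181);C=st['tool_pos'][:2]
P=lambda R,a,z:((proj(s,[C[0]+R*np.cos(a),C[1]+R*np.sin(a),z])-o+.5)*k)
for z in(L,L+.025):
    e=np.array([P(.022,a,z) for a in th]);print('edge min/max',e.min(0).round(),e.max(0).round())
for a in(-25,-20,-15,-10,-5):
    r=np.radians(a);print(a,P(.026,r,L+.0125).round(),P(.030,r,L+.0125).round())
g=cv2.GaussianBlur(cv2.cvtColor(s['frame'],cv2.COLOR_BGR2GRAY),(0,0),.6).astype(float)[180:230,348:408]
sub=g[25:32,16:23];print(sub.round().astype(int))
w=np.clip(70-sub,0,None)
print('row 28 left edge',g[26:32,14:28].round().astype(int)); print('col 31-33 bottom',g[32:40,31:34].round().astype(int).T)
```

```text
[0.52777007 0.29663694 0.15514032]
edge min/max [231. 262.] [500. 448.]
edge min/max [254. 154.] [528. 340.]
-25 [226. 316.] [203. 319.]
-20 [231. 326.] [208. 330.]
-15 [237. 335.] [215. 341.]
-10 [244. 344.] [224. 351.]
-5 [253. 353.] [233. 361.]
[[62 65 62 67 68 70 72]
 [62 62 58 60 59 62 68]
 [62 56 53 51 51 55 63]
 [62 53 46 46 49 50 58]
 [61 51 43 45 50 55 62]
 [62 56 51 53 57 62 71]
 [66 63 59 60 63 69 78]]
row 28 left edge [[60 61 62 62 58 60 59 62 68 78 82 87 93 94]
 [61 63 62 56 53 51 51 55 63 75 81 83 87 87]
 [61 64 62 53 46 46 49 50 58 72 81 83 83 85]
 [62 64 61 51 43 45 50 55 62 73 81 83 83 83]
 [64 66 62 56 51 53 57 62 71 78 82 82 81 83]
 [62 65 66 63 59 60 63 69 78 81 80 81 84 85]]
col 31-33 bottom [[82 82 85 85 80 70 64 63]
 [72 74 82 85 80 68 63 63]
 [71 73 81 85 80 66 62 64]]
```

The crop shows the collar held, with the dark screw at about (236,342). That fits a screw direction of about -14° (the estimates span -10° to -20°). Carry it above the shaft, turning +16°.

Call:
{"name": "drive_tool", "arguments": {
  "deltas": [
    {"hand":0.4,"offset":[0.9,-5,0],"angular":[0,0,4]},
    {"hand":0.4,"offset":[1.8,-10.5,0],"angular":[0,0,8]},
    {"hand":0.4,"offset":[2.8,-16,0],"angular":[0,0,12]},
    {"hand":0.4,"offset":[3.7,-21.5,0],"angular":[0,0,16]},
    {"hand":0.4,"offset":[4.6,-27,0],"angular":[0,0,16]},
    {"hand":0.4,"offset":[5.6,-32.5,0],"angular":[0,0,16]},
    {"hand":0.4,"offset":[6.5,-38.1,0],"angular":[0,0,16]},
    {"hand":0.4,"offset":[6.5,-38.1,0],"angular":[0,0,16]}
  ],
  "force": 80
}}

```text
time: 15.1
tool_pos: [0.5941, -0.0874, 0.1563]
tcp_rot: [0.161, -3.135, 0.001]
wrist_force: [0.1, -0.4, -1.7]
width: 0.489
```

Call:
{"name": "drive_tool", "arguments": {
  "deltas": [
    {"hand":0.4,"offset":[0,0,0],"angular":[0,0,0]},
    {"hand":0.4,"offset":[0,0,0],"angular":[0,0,0]},
    {"hand":0.4,"offset":[0,0,0],"angular":[0,0,0]}
  ]
}}

```text
time: 15.48
tool_pos: [0.5944, -0.082, 0.1579]
tcp_rot: [0.172, -3.136, -0.0]
wrist_force: [-0.1, 0.3, -2.3]
width: 0.486
```

```bash
cat > hs.py <<'E'
from h import *
from scipy.spatial.transform import Rotation as R
def show():
    st=bot.read_state();y=R.from_rotvec(st['tcp_rot']).as_matrix()[:,1];print(st['width'],st['tool_pos'],'F',st['wrist_force'],'M',st['torque'],'jaw',np.degrees(np.arctan2(y[1],y[0])),st['time']);return st
E
python3 - <<'E'
from hs import *
st=show();s=bot.read_camera('scene');L=st['tool_pos'][2]+.0216;C=st['tool_pos'][:2]
o=proj(s,[*C,L]).astype(int)-[30,25];k=12
th=np.linspace(0,2*np.pi,181)
P=lambda R,a,z:((proj(s,[C[0]+R*np.cos(a),C[1]+R*np.sin(a),z])-o+.5)*k)
for z in(L,L+.025):
    e=np.array([P(.022,a,z) for a in th]);print('edge min/max',e.min(0).round(),e.max(0).round())
for a in(-10,-5,0,5,10):
    r=np.radians(a);print(a,P(.026,r,L+.0125).round(),P(.030,r,L+.0125).round())
a=cv2.resize(s['frame'][o[1]:o[1]+50,o[0]:o[0]+60],None,fx=k,fy=k,interpolation=cv2.INTER_CUBIC).astype(float)
cv2.imwrite('pics/over.png',np.clip((a/255)**.5*255,0,255).astype(np.uint8))
E
```

```text
0.4855799563104757 [ 0.59441434 -0.08203926  0.15787485] F [-0.05925593  0.3303538  -2.34668096] M [ 0.05298597 -0.01352038  0.00499967] jaw 96.26934994564485 15.475
edge min/max [271. 249.] [485. 373.]
edge min/max [267. 149.] [484. 271.]
-10 [259. 289.] [240. 294.]
-5 [263. 295.] [245. 301.]
0 [269. 301.] [252. 307.]
5 [275. 306.] [259. 313.]
10 [282. 311.] [267. 319.]
```

View pics/over.png

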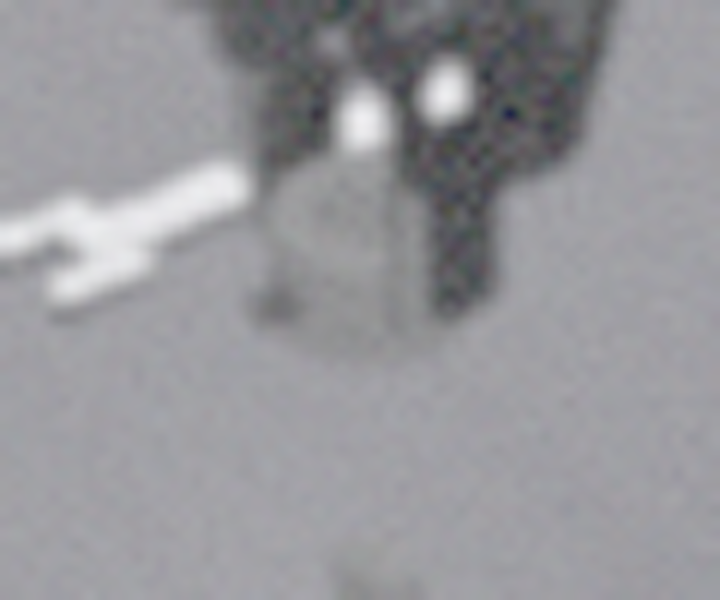

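The screw shows at (272,305), about +2 to +5° against a lug at +1.8°, which is good. The collar is centred over the shaft (375,570). Now correct xy and descend near the shaft's end.

Call:
{"name": "drive_tool", "arguments": {
  "deltas": [
    {"hand":0.4,"offset":[-0.2,-0.2,-2],"angular":[0,0,-1]},
    {"hand":0.4,"offset":[-0.2,-0.2,-4],"angular":[0,0,-1]},
    {"hand":0.4,"offset":[-0.2,-0.2,-5.5],"angular":[0,0,-1]},
    {"hand":0.4,"offset":[-0.2,-0.2,-5.5],"angular":[0,0,-1]},
    {"hand":0.4,"offset":[-0.2,-0.2,-5.5],"angular":[0,0,-1]}
  ]
}}

```text
time: 16.15
tool_pos: [0.5929, -0.0855, 0.1032]
tcp_rot: [-0.141, 3.138, -0.0]
wrist_force: [0.4, 0.0, -1.8]
width: 0.491
```

```bash
python3 -c "
from hs import *
show()"
```

```text
0.49081904182892555 [ 0.59291415 -0.08550777  0.10316083] F [ 0.37029688  0.04606269 -1.792156  ] M [ 0.01128949  0.01173972 -0.01334563] jaw 95.15352602777946 16.15
```

Call:
{"name": "drive_tool", "arguments": {
  "deltas": [
    {"hand":0.4,"offset":[0,0.1,-0.4],"angular":[0,0,0]},
    {"hand":0.4,"offset":[0,0.1,-0.8],"angular":[0,0,0]},
    {"hand":0.4,"offset":[0,0.1,-1.2],"angular":[0,0,0]},
    {"hand":0.4,"offset":[0,0.1,-1.5],"angular":[0,0,0]},
    {"hand":0.4,"offset":[0,0.1,-1.7],"angular":[0,0,0]},
    {"hand":0.4,"offset":[0,0.1,-1.7],"angular":[0,0,0]}
  ]
}}

```text
time: 16.9
tool_pos: [0.5924, -0.0844, 0.0858]
tcp_rot: [0.141, -3.138, -0.0]
wrist_force: [-0.1, 0.4, -2.5]
width: 0.488
```

```bash
python3 -c "
from hs import *
show()"
```

```text
0.4877346315868274 [ 0.59243276 -0.08438963  0.08581628] F [-0.07937442  0.35883401 -2.48544484] M [ 0.03827917 -0.00347703  0.05297126] jaw 95.15971780340709 16.9
```

Underside ≈ 0.109, no contact force, so it seems to be entering. Continue in small steps.

Call:
{"name": "drive_tool", "arguments": {
  "deltas": [
    {"hand":0.4,"offset":[0,0,-0.3],"angular":[0,0,0]},
    {"hand":0.4,"offset":[0,0,-0.5],"angular":[0,0,0]},
    {"hand":0.4,"offset":[0,0,-0.7],"angular":[0,0,0]},
    {"hand":0.4,"offset":[0,0,-0.7],"angular":[0,0,0]}
  ]
}}

```text
time: 17.4
tool_pos: [0.5926, -0.0844, 0.0789]
tcp_rot: [0.141, -3.138, -0.0]
wrist_force: [-0.1, 0.4, -1.6]
width: 0.488
```

Call:
{"name": "drive_tool", "arguments": {
  "deltas": [
    {"hand":0.4,"offset":[0,0,-0.3],"angular":[0,0,0]},
    {"hand":0.4,"offset":[0,0,-0.5],"angular":[0,0,0]},
    {"hand":0.4,"offset":[0,0,-0.7],"angular":[0,0,0]},
    {"hand":0.4,"offset":[0,0,-0.7],"angular":[0,0,0]}
  ]
}}

```text
time: 17.9
tool_pos: [0.5927, -0.0844, 0.0719]
tcp_rot: [-0.141, 3.138, -0.0]
wrist_force: [0.9, -0.7, -2.5]
width: 0.486
```

```bash
python3 -c "
from hs import *
show()"
```

```text
0.48642239959061007 [ 0.59274995 -0.08439895  0.07193258] F [ 0.91909392 -0.74067884 -2.53383225] M [ 0.00406329 -0.21775696 -0.08609146] jaw 95.15997215928927 17.9
```

Call:
{"name": "drive_tool", "arguments": {
  "deltas": [
    {"hand":0.4,"offset":[0,0,-0.4],"angular":[0,0,0]},
    {"hand":0.4,"offset":[0,0,-0.8],"angular":[0,0,0]},
    {"hand":0.4,"offset":[0,0,-1.2],"angular":[0,0,0]},
    {"hand":0.4,"offset":[0,0,-1.6],"angular":[0,0,0]},
    {"hand":0.4,"offset":[0,0,-1.6],"angular":[0,0,0]},
    {"hand":0.4,"offset":[0,0,-1.6],"angular":[0,0,0]}
  ]
}}

```text
time: 18.65
tool_pos: [0.5927, -0.0844, 0.0559]
tcp_rot: [-0.141, 3.138, 0.0]
wrist_force: [1.7, -0.1, -3.1]
width: 0.488
```

```bash
python3 -c "
from hs import *
show()"
```

```text
0.48755619276569534 [ 0.59272041 -0.08438735  0.05591775] F [ 1.71605029 -0.12707009 -3.0640788 ] M [ 0.03092015 -0.34788972 -0.00714409] jaw 95.15926433191532 18.65
```

Call:
{"name": "drive_tool", "arguments": {
  "deltas": [
    {"hand":0.4,"offset":[0,0,-0.3],"angular":[0,0,0]},
    {"hand":0.4,"offset":[0,0,-0.5],"angular":[0,0,0]},
    {"hand":0.4,"offset":[0,0,-0.6],"angular":[0,0,0]},
    {"hand":0.4,"offset":[0,0,-0.6],"angular":[0,0,0]}
  ]
}}

```text
time: 19.15
tool_pos: [0.5927, -0.0844, 0.05]
tcp_rot: [-0.141, 3.138, -0.0]
wrist_force: [2.6, -0.1, -1.5]
width: 0.489
```

Call:
{"name": "drive_tool", "arguments": {
  "deltas": [
    {"hand":0.4,"offset":[0,0,-0.1],"angular":[0,0,0]},
    {"hand":0.4,"offset":[0,0,-0.2],"angular":[0,0,0]},
    {"hand":0.4,"offset":[0,0,-0.2],"angular":[0,0,0]}
  ]
}}

```text
time: 19.52
tool_pos: [0.5928, -0.0844, 0.0488]
tcp_rot: [-0.142, 3.138, -0.0]
wrist_force: [-0.7, 0.2, 3.1]
width: 0.487
```

Call:
{"name": "drive_tool", "arguments": {
  "deltas": [
    {"hand":0.4,"offset":[0,0,-0.1],"angular":[0,0,0]},
    {"hand":0.4,"offset":[0,0,-0.2],"angular":[0,0,0]},
    {"hand":0.4,"offset":[0,0,-0.2],"angular":[0,0,0]}
  ]
}}

```text
time: 19.9
tool_pos: [0.5928, -0.0844, 0.0487]
tcp_rot: [-0.141, 3.138, -0.0]
wrist_force: [-5.5, 1.6, 14.8]
width: 0.488
```

```bash
python3 -c "
from hs import *
show()"
```

```text
0.4877321952533774 [ 0.59281388 -0.08443398  0.04870985] F [-5.45024593  1.61496361 14.81061453] M [ 0.24573994  0.96229826 -0.03298041] jaw 95.16245826566173 19.9
```

Hard stop at TCP 0.0487, so the underside is at 0.0703, which matches the 70 mm shoulder. Press slightly more and take the last look at the screw against the lug.

Call:
{"name": "drive_tool", "arguments": {
  "deltas": [
    {"hand":0.4,"offset":[0,0,-0.1],"angular":[0,0,0]},
    {"hand":0.4,"offset":[0,0,-0.1],"angular":[0,0,0]},
    {"hand":0.4,"offset":[0,0,-0.1],"angular":[0,0,0]},
    {"hand":0.4,"offset":[0,0,-0.1],"angular":[0,0,0]}
  ]
}}

```text
time: 20.4
tool_pos: [0.5928, -0.0844, 0.0487]
tcp_rot: [-0.141, 3.138, -0.0]
wrist_force: [-8.1, 1.0, 21.1]
width: 0.486
```

Run:
```python
from hs import *
st=show();s=bot.read_camera('scene');o=np.array([220,125]);k=12;C=[.593,-.0845]
P=lambda R,a,z:((proj(s,[C[0]+R*np.cos(a),C[1]+R*np.sin(a),z])-o+.5)*k).round()
for a in(-10,0,10): r=np.radians(a);print(a,P(.026,r,.0825),P(.030,r,.0825))
r=np.radians(1.8);print('lug',P(.05,r,.058),'collar top L/R,bottom',[P(.022,np.radians(q),.095) for q in(-32,148)],P(.022,np.radians(58),.07))
a=cv2.resize(s['frame'][125:175,220:280],None,fx=k,fy=k,interpolation=cv2.INTER_CUBIC).astype(float)
cv2.imwrite('pics/final.png',np.clip((a/255)**.6*255,0,255).astype(np.uint8))
```

```text
0.4864819908589905 [ 0.59282434 -0.0844498   0.04869195] F [-8.06954136  0.97923915 21.09176367] M [ 0.31791624  1.35529932 -0.02051459] jaw 95.16318255036728 20.4
-10 [252. 435.] [235. 439.]
0 [261. 446.] [245. 453.]
10 [274. 457.] [260. 465.]
lug [175. 576.] collar top L/R,bottom [array([260., 361.]), array([463., 357.])] [364. 513.]
```

View pics/final.png

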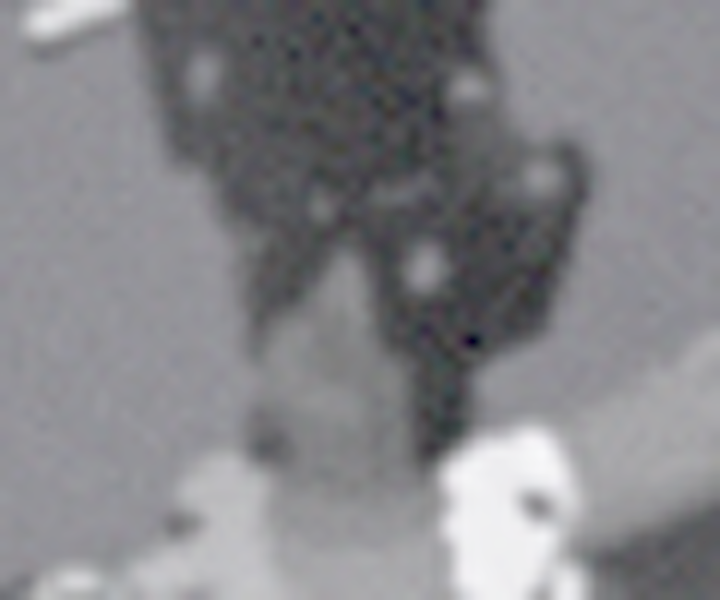

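The screw (265,440) is where 0° ± 5° is predicted (261,446), on the lug's side. The collar sits on the boss and there is 21 N down. Handing in.

```bash
python3 -c "
from h import *
print(bot.finish_job())"
```

```text
the job is handed in; nothing more can be done
None
```

The collar is fully home on the pump's shoulder. Its set screw is on the flat facing the lug, and the gripper is still holding it and pressing down. I handed the job in at about 20.5 s of the 72 s allowed; the hand-in reports no verdict.

**Shaft:** I felt for the flats with the collar still lying, and the gripper closed square on them. I then turned the shaft +79°. A look from above showed a flat square to the lug line.

**Collar:** I gripped it across the screw direction, turned it about +15° and slid it on. It went past the height where a misaligned screw would have stopped it and met a hard stop at underside ≈ 70.3 mm, against the shoulder's 70 mm.

**Last checks:**
- Downward push on the shoulder was about 21 N, with up to about 8 N sideways, and the grip was set to 80 N.
- The screw appeared within about 5° of the lug direction. That comes from a coarse image, and the screw-angle estimates spread by about 5 to 10°.

**What disagreed:**
- **First feel:** it shut on air, because the fingertips stood about 26 mm above the reported tool point. I corrected for this for the rest of the job, and the grasp and the seating height agreed with it.
- **Opening:** the readings came out 0.6 to 2 mm below the true sizes.

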